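Set the fixture plate's overhang and hold it

TASK

Twist the winged knob behind the fixture plate clockwise to its stop, so that it kicks the plate out from its bridge, and let go so that it springs back. Then slide the plate outward by its grip bar until its front edge is level with the tip of the pointer that stands beside it, keeping it flat on the stand. The plate would tip there by itself, so the program finishes while holding it: keep hold of it, level and still, and leave the other things on the cart alone.

Things in the scene. Friction and masses are not known exactly. Their poses are not given: they have to be found in the camera images.
- stand: Grey fixed steel stand. Origin: on the cart top under the middle of the deck; +x is the outward slide direction, z up. Base 12 thick, x -172 to +90, y -65 to +65. A bridge spans the plate's rear end: beam x -90 to -76, y -62 to +62, 66 to 92 above the cart, its feet beside the plate. The knob stands behind the bridge at x -122, y -35.
- deck_edge (a point): Middle of the deck's front edge, at its top; axes as the stand. The deck is 180 long (stand x -90 to +90), 98 wide, its top 50 above the cart; rails along its sides (inner faces at y -48 and +48, tops 57 above the cart) guide the plate.
- kick_knob (a joint): Knob with upright axis: 0 at rest, grows when turned clockwise seen from above, stop at 0.9 rad. A spring turns it back to 0 when let go (0.05 N m at rest, 0.12 N m at the stop; up to 0.35 N m more while pushing the plate). Its steel finger reaches under the bridge and pushes the plate's rear edge out by about 30 mm.
- knob_grip (a point): On the knob's axis, 91 above the cart, at mid height of its black wing: 46 long, 12 thick, 32 tall (71 to 103 above the cart). This point's x axis runs along the wing and turns with it; at joint value 0 it is the stand's x. Below the wing a collar of 36 dia.
- plate: Loose aluminium plate 180 (x) x 90 (y) x 10, origin at the middle of its underside, +x to its front edge; a drilled steel block 51 x 76 x 26 tall is fixed on top, centred at x +60. In all 0.65 to 0.85 kg, centre of mass about 20 ahead of the middle. Starts home on the deck, its rear end under the bridge. Out at the pointer it tips unless held at the rear.
- plate_front (a point): Middle of the plate's front edge, at its top face, 90 ahead of the plate's origin; x outward.
- plate_bar (a point): Grip point on the dark upright grip bar, 60 behind the plate's origin and 34 above its underside. The bar is 12 thick (along x), 60 wide (along y) and stands 40 above the plate's top face, to 100 above the cart. Gap between bar and bridge: 10 to 15 at the start, about 42 after the kick.
- pointer: Fixed dark post 13 dia, 72 tall, on a 40 dia foot, beside the overhanging end of the plate's path on the stand's +y side. Axes as the stand; origin under the post's axis, 80 from the stand's centre line.
- pointer_tip (a point): Tip of the post's steel pointer, 60 above the cart, 28 from the post's axis towards the plate, about 7 clear of the plate's side. The plate's front edge belongs at this point along the slide direction, 85 to 110 beyond the deck's edge.
- oiler: Bystander, to be left alone: squeeze oiler bottle with a thin spout, 57 dia x 151 tall, standing (mm). Origin at the middle of its underside.
- collet: Bystander, to be left alone: round spring collet, 33 dia x 42 tall, standing (mm). Origin at the middle of its underside.
- driver: Bystander, to be left alone: screwdriver with pale grey handle, 30x163x28, lying (mm). Origin at the middle of its underside.
- hammer: Bystander, to be left alone: small orange dead-blow hammer, 32x160x35, lying (mm). Origin at the middle of its underside.
- insert_box: Bystander, to be left alone: small flat box with dark lid, 32x55x23 (mm). Origin at the middle of its underside.
- tbolt: Bystander, to be left alone: dark T-slot bolt with nut, 34x66x30, lying (mm). Origin at the middle of its underside.
- feeler: Bystander, to be left alone: closed steel feeler gauge, 14x100x10, lying (mm). Origin at the middle of its underside.
Mind the look-alikes: they are no part of the job. What is shaped like the pointer but blue is not meant.

How it is judged:
On the way, in this order (a step that is already met when the one before it is completed fails the run):
1. the knob is turned clockwise to its stop (value of joint kick_knob above 0.8 rad), for 0.1 s.
2. the knob is let go and has sprung back, and the plate is kicked out from its home (value of joint kick_knob below 0.15 rad and x of plate_front in the frame of stand above 0.105 m), for 0.2 s.
At the end, for the whole second after the job is handed in: The plate's front edge is within 6 mm of the pointer's tip along the slide direction, the plate lies straight between the rails and flat on the deck (within about 3 mm and 0.04 rad), at rest and held by the fingers (contact force over 1.5 N), not touching the pointer; the knob is back at rest (x of plate_front in the frame of pointer between -0.006 and 0.006 m and angle between plate's own z axis and vertical below 0.04 rad and z of plate in the frame of stand between 0.046 and 0.053 m and angle between the x axis of plate and the x axis of stand, either way round below 0.08 rad and contact force between the fingers and plate above 1.5 N and contact force between plate and pointer below 0.3 N and linear speed of plate below 0.01 m/s and value of joint kick_knob below 0.15 rad); the arm keeps its last pose, push and grip.
It fails at once if the plate tips (angle between plate's own z axis and vertical above 0.15 rad).
It fails at once if another thing on the cart is moved by more than 30 mm (distance of any of oiler, collet, driver, hammer, insert_box, tbolt, feeler from where it was at the start of the episode above 0.03 m).
It also fails if it takes over 48 s, if anything falls off the work surface, if the arm or the gripper's body presses on something with over 40 N, if the wrist force passes 120 N, or if a joint passes its speed limit or range.

ROBOT

A 7-joint arm with a two-finger parallel gripper is mounted at the origin on a cart in front of the work surface, level with it; the furniture and walls round the work are solid. World frame = base frame: x ahead of the robot, y to its left, z up, the work surface at z = 0. Lengths are in m, angles in rad, forces in N, time in s.
With the tool pointing down it reaches from about 0.35 to 0.9 m from the base axis. Payload 19.9 kg.
Tool frame: the origin (TCP) lies between the finger pads; the fingertips stand 19 mm ahead of it and the grasp point (between the pads) is the TCP; z points along the fingers, y is the line along which they close (so a half turn about z gives the same grasp; the last joint's range is limited). The gripper opens to 94 mm and grips with 3 to 60 N. Pads are 16 mm wide; open, the fingers measure 119 mm over their backs; the gripper's body (75 mm by 177 mm) begins 78 mm behind the grasp point.
Start: joints at [-0.042, 0.417, -0.01, 1.614, 0.005, 1.111, -0.053], TCP at [0.625, 0, 0.224] pointing down, gripper open.
Joint ranges: [-2.81, 2.81], [-0.39, 2.02], [-1.27, 1.25], [0.06, 2.57], [-1.19, 4.33], [0.19, 2], [-2.82, 2.82]. Speed limits (rad/s): [1.89, 1.89, 2.39, 2.39, 3.01, 3.01, 3.01].

INTERFACE

Orientations are given as a 3x3 rotation matrix whose columns are the frame's x, y, z axes.
In Python, from rig import robot gives the robot as it stands. Calls block until the motion is done:
- robot.move_ptp(position, orientation): joint-space move of the TCP to a pose.
- robot.move_linear(position, velocity=0.15, frame=None, threshold=None): straight line of the TCP; frame=None keeps the orientation; velocity is the mean speed in m/s. With threshold (N) it stops when the force on the tool has changed by that much, and returns True; else False.
- robot.goto_joints(angles): joint-space move.
- robot.gripper_to(opening): finger opening in m; the grip force is fixed at half the most; returns when the fingers have stopped.
- robot.pause(seconds).
- robot.ik(position, orientation): joint angles nearest the present ones, or None.
- robot.get_state(): the state.
- robot.grab_frame(name): name is "scene" or "side" or "wrist"; returns the picture (400x640x3 uint8, red, green, blue); there is no depth.
- robot.camera_info(name): a dict with "fx", "fy", "cx", "cy" (pixels), "dist" ([k1, k2, p1, p2, k3] as OpenCV has them; the pictures are not rectified), "rvec" (rotation vector, rad) and "tvec" (3), from world to camera coordinates, as OpenCV has them. Camera axes: x right, y down, z forward; pixel columns grow to the right and rows downward; lengths in m; the calibration is good to about 2 mm. A picture is of the moment at which its call begins: read the wrist's pose just before it. camera_info takes no time and is no camera call; for the wrist camera it gives the pose at the moment of the call.
A pose or a line that the arm cannot do raises robot.PlanningError and nothing moves.
- robot.sign_off(): hands the job in; it is judged then, once.
The state is a dict: "time": time; "qpos": joint angles; "joint_vel": joint speeds; "effort": joint torques, N m; "ee_pos": TCP position; "tool_rot": TCP orientation; "force": force on the tool from outside, world axes, zero at the start; "moment": the same for the moment, N m; "opening": finger opening in m; "grasp_force": force on a finger pad.
Only numpy, scipy, OpenCV 4.12 (cv2) and the standard library are available. Lean on these libraries where they do the work, as an engineer would, in place of code of your own. Each camera call takes 0.05 s, during which the arm holds its last target. There are 200 camera calls.

## Working session

There is one attempt and no reset: what is moved stays moved. The work goes in short steps, each a Python script; the robot and the scene stay as the last script left them, time stands still between calls to the robot, and variables do not carry over. Pictures are saved under pics/ and viewed, at most 10 in all, crops included, and the job is handed in when it is done.

```bash
mkdir -p pics; ls
python3 - <<'E'
from rig import robot
import cv2
for n in("scene","side"):
    cv2.imwrite(f"pics/{n}0.png",robot.grab_frame(n)[:,:,::-1]); print(n,robot.camera_info(n))
print(robot.get_state())
E
```

```text
pics
scene {'fx': 396.17099177777675, 'fy': 396.17099177777675, 'cx': 314.8783539339622, 'cy': 201.80867581385576, 'dist': array([-0.02757398,  0.        ,  0.        ,  0.        ,  0.        ]), 'rvec': array([ 1.11294677, -2.14611867,  1.20875362]), 'tvec': array([0.34431217, 0.29985755, 0.57486119])}
side {'fx': 407.1033535330457, 'fy': 407.1033535330457, 'cx': 315.9280264159294, 'cy': 195.40838232227577, 'dist': array([-0.10310035,  0.        ,  0.        ,  0.        ,  0.        ]), 'rvec': array([ 2.24132555, -0.07728345,  0.06321676]), 'tvec': array([-0.53420169,  0.1299529 ,  1.09173785])}
{'time': 0.1, 'qpos': array([-0.04151957,  0.41790037, -0.01029561,  1.6141073 ,  0.00471873,
        1.1107029 , -0.05296946]), 'joint_vel': array([-0.00074646, -0.00069455, -0.00105282, -0.00015071, -0.00160475,
       -0.00140506,  0.0010317 ]), 'effort': array([ 7.74739638e-04, -8.52578259e+01,  6.39427956e-01, -4.26696110e+01,
       -4.89651540e-02,  1.64374465e-02, -7.34272044e-05]), 'ee_pos': array([ 6.24682166e-01, -7.02046972e-06,  2.23899365e-01]), 'tool_rot': array([[-5.97004842e-05,  9.99999404e-01, -1.08986778e-03],
       [ 9.99999993e-01,  5.95857409e-05, -1.05314016e-04],
       [-1.05249013e-04, -1.08987406e-03, -9.99999401e-01]]), 'force': array([ 0.70529357,  0.52328722, -0.92860046]), 'moment': array([-0.0156306 , -0.02947679,  0.00518613]), 'grasp_force': 0.0, 'opening': 0.09414252683700448}
```

View pics/scene0.png

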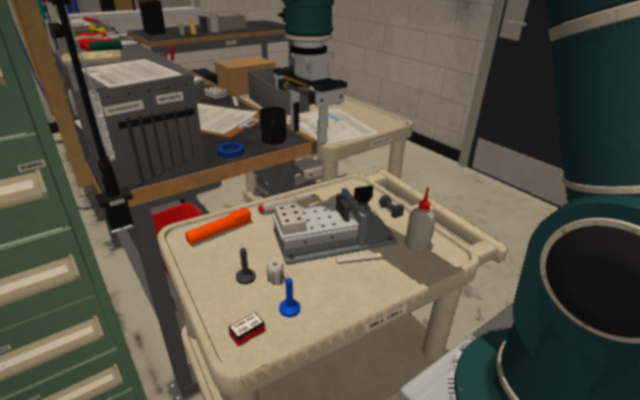

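View pics/side0.png

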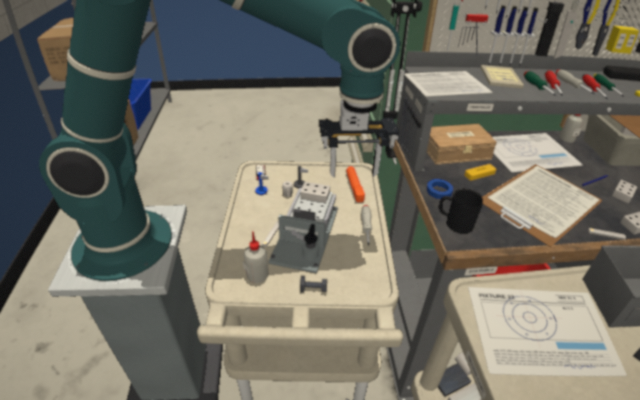

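The robot stands on the left of the side view. The stand is at side (310,235), with its knob wing at (311,235) near the camera, and the plate slides away from the camera (+y world).

Look-alikes for the pointer:
- Dark post: scene (245,265), side (299,175). This is the one I choose.
- Blue post: scene (289,298), side (261,182). Not meant.

Look-alikes for the knob:
- Black wing: scene (363,192). This is the one I choose.
- T-bolt: scene (392,206), side (313,285). Not the knob.
- Plate grip bar: scene (345,205), side (303,213). Not the knob.

Next I'll check close up with the side camera.

```bash
cat > h.py <<'E'
import numpy as np, cv2
def cam(c):
    K=np.array([[c["fx"],0,c["cx"]],[0,c["fy"],c["cy"]],[0,0,1]]);R=cv2.Rodrigues(np.array(c["rvec"]))[0]
    return K,np.array(c["dist"]),R,np.array(c["tvec"])
def onplane(c,px,z):
    K,d,R,t=cam(c); n=cv2.undistortPoints(np.array(px,float).reshape(-1,1,2),K,d).reshape(-1,2)
    o=-R.T@t; D=np.c_[n,np.ones(len(n))]@R
    return o+D*((z-o[2])/D[:,2])[:,None]
def proj(c,P):
    K,d,R,t=cam(c); return cv2.projectPoints(np.array(P,float).reshape(-1,3),cv2.Rodrigues(R)[0],t,K,d)[0].reshape(-1,2)
E
python3 - <<'E'
from rig import robot
from h import *
s=cv2.imread("pics/side0.png")[150:300,220:400]
cv2.imwrite("pics/side0c.png",cv2.resize(s,None,fx=4,fy=4,interpolation=cv2.INTER_CUBIC))
c=robot.camera_info("side");
print(onplane(c,[[311,232],[299,186],[261,191]],0.09),onplane(c,[[299,186],[261,192],[255,278]],0))
cv2.imwrite("pics/w0.png",robot.grab_frame("wrist")[:,:,::-1])
c=robot.camera_info("wrist");K,d,R,t=cam(c);print(-R.T@t,R)
E
```

```text
[[ 0.51577407 -0.07882908  0.09      ]
 [ 0.49462138  0.11196558  0.09      ]
 [ 0.3873392   0.09454673  0.09      ]] [[ 4.99378759e-01  2.30672392e-01  1.11022302e-16]
 [ 3.78457631e-01  2.05868403e-01  0.00000000e+00]
 [ 3.72475870e-01 -1.42398800e-01 -1.11022302e-16]]
[0.62501174 0.07717058 0.38504108] [[ 9.99999774e-01 -1.64594837e-04  6.51650735e-04]
 [-3.28564043e-04 -9.65519562e-01  2.60330303e-01]
 [ 5.86332508e-04 -2.60330459e-01 -9.65519398e-01]]
```

View pics/side0c.png

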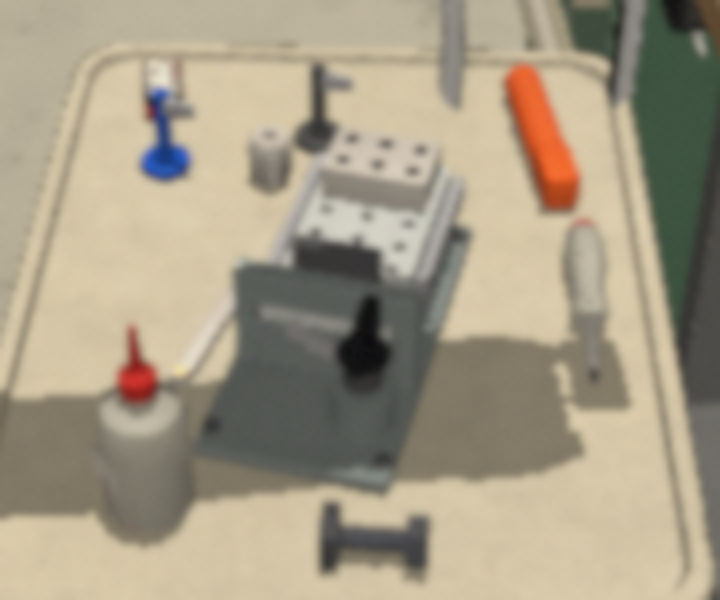

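View pics/w0.png

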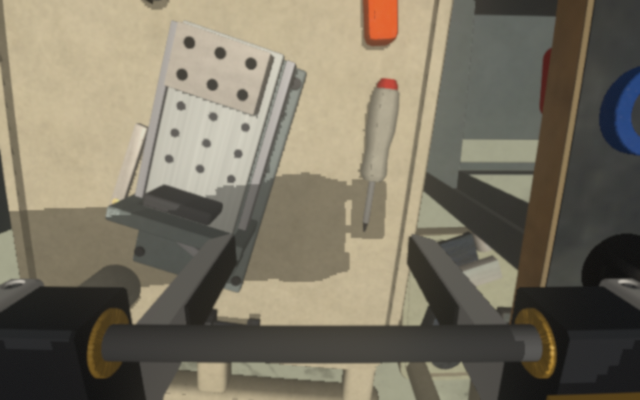

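The wrist view is blocked by the fingers. It shows the plate slide direction running up-right in the picture, about 15° off +y, with the bridge at (165,215) and the pointer out of view. I'll raise the camera and centre it.

Run:
```python
from rig import robot
from h import *
import pickle
robot.move_ptp([0.5,0.08,0.36],np.array([[0,1,0],[1,0,0],[0,0,-1.]]))
robot.pause(0.3)
c=robot.camera_info("wrist");im=robot.grab_frame("wrist")[:,:,::-1]
pickle.dump(c,open("w1.pkl","wb"));cv2.imwrite("pics/w1.png",im)
cv2.imwrite("pics/w1b.png",cv2.resize(im[0:400,150:470],None,fx=1.5*1,fy=1.5,interpolation=cv2.INTER_CUBIC))
print(c["fx"],robot.get_state()["time"],robot.get_state()["ee_pos"])
```

```text
352.84711697242795 1.3167 [0.50018462 0.07971969 0.35934524]
```

View pics/w1.png

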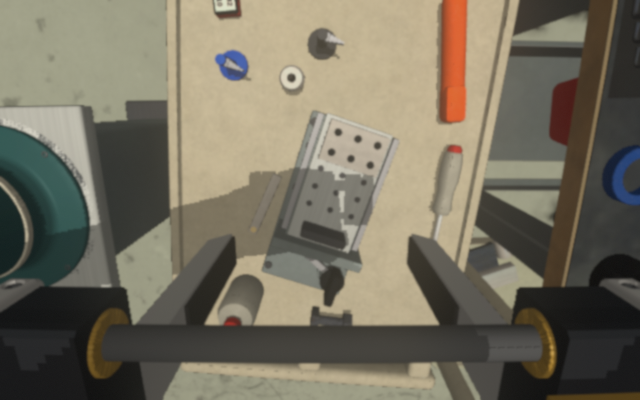

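Run:
```python
from h import *
im=cv2.imread("pics/w1.png")[20:310,245:415]
im=cv2.resize(im,None,fx=2,fy=2,interpolation=cv2.INTER_CUBIC)
a=cv2.imread("pics/w1.png")[110:310,255:405]; a=cv2.resize(a,None,fx=3,fy=3,interpolation=cv2.INTER_CUBIC)
out=np.zeros((600,800,3),np.uint8);out[:580,:340]=im;out[:600,345:795]=a
cv2.imwrite("pics/w1c.png",out)
```

```text
(no output)
```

View pics/w1c.png

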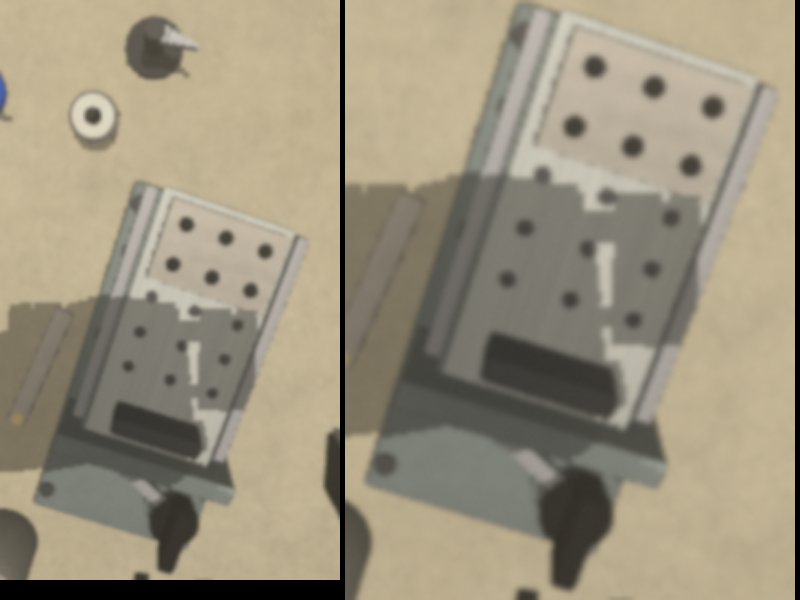

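Crop check: I can see the dark pointer, with its foot at w1 (322,44) and its bright tip at (343,42) pointing toward the plate side. The black wing is behind the bridge at (331,290) and the dark bar is at (315,235). Now I'll fit the stand, plate and pointer from wrist and side points together.

```bash
cat > fit.py <<'E'
from rig import robot
from h import *
import pickle
from scipy.optimize import least_squares
cw=pickle.load(open("w1.pkl","rb"));cs=robot.camera_info("side")
W=lambda u,v:(255+(u-345)/3,110+v/3); S=lambda u,v:(220+u/4,150+v/4); L=lambda u,v:(245+u/2,20+v/2)
# kind: s stand, p plate(x offset), q pointer (x offset)
ob=[(cw,'s',(-172,65,12),W(366,486)),(cw,'s',(90,65,12),W(518,5)),(cw,'s',(-90,-62,92),W(659,488)),
(cw,'p',(85.5,38,86),W(580,25)),(cw,'p',(85.5,-38,86),W(750,88)),(cw,'p',(34.5,-38,86),W(705,195)),(cw,'p',(34.5,38,86),W(537,143)),
(cw,'p',(90,-45,60),W(757,78)),(cw,'p',(-66,30,100),W(484,378)),(cw,'p',(-66,-30,100),W(612,415)),
(cs,'s',(-90,62,92),S(237,264)),(cs,'s',(-172,65,12),S(198,450)),(cs,'s',(-172,-65,12),S(387,491)),
(cs,'p',(34.5,38,86),S(322,172)),(cs,'p',(34.5,-38,86),S(432,200)),(cs,'p',(85.5,38,86),S(340,128)),(cs,'p',(85.5,-38,86),S(441,148)),
(cs,'q',(0,80,0),S(317,137)),(cs,'q',(0,52,60),S(351,84)),(cw,'q',(0,80,0),L(155,50)),(cw,'q',(0,52,60),L(199,45))]
def T(p,k,P):
    x,y,a,px,ex=p; P=np.array(P)/1000.
    P=P+[{'s':0,'p':px,'q':ex}[k],0,0]
    return np.array([x+np.cos(a)*P[0]-np.sin(a)*P[1],y+np.sin(a)*P[0]+np.cos(a)*P[1],P[2]])
def res(p): return np.concatenate([(proj(c,T(p,k,P))[0]-u) for c,k,P,u in ob])
r=least_squares(res,[0.5,0.05,1.3,0,.18],loss='soft_l1')
if __name__=="__main__":
    p=r.x;print(p.round(4));print(res(p).reshape(-1,2).round(1))
    print("knob",T(p,'s',(-122,-35,91)),"bar",T(p,'p',(-60,0,84)))
    pickle.dump(p,open("fit.pkl","wb"))
    im=cv2.imread("pics/w1.png");sd=cv2.imread("pics/side0.png")
    wing=[(-122+i*23,-35+j*6,z) for z in(71,103) for i,j in((-1,-1),(1,-1),(1,1),(-1,1))]
    for c,I in((cw,im),(cs,sd)):
        print(proj(c,[T(p,'s',w) for w in wing[4:]]).round(1).tolist())
E
python3 fit.py
```

```text
[0.5217 0.0464 1.249  0.004  0.1778]
[[-0.8  0.5]
 [-0.2 -1.7]
 [ 0.2  1.3]
 [-1.  -0.1]
 [ 1.3 -0.9]
 [ 1.6  2.5]
 [-0.1  0.7]
 [ 1.4 -0.9]
 [-1.3  0.9]
 [ 0.6  2.4]
 [-1.2  0.8]
 [-1.3 -2.1]
 [ 0.7 -2.3]
 [-0.1 -2.3]
 [-1.3 -4.9]
 [ 0.1 -1.6]
 [ 0.3 -2.5]
 [ 0.4 -0.1]
 [ 0.4 -0.7]
 [-0.4 -1. ]
 [-0.3  0.8]]
knob [ 0.51626621 -0.0804082   0.091     ] bar [ 0.503952   -0.00668616  0.084     ]
[[331.9, 308.7], [343.3, 279.2], [334.6, 276.5], [323.4, 306.2]]
[[311.3, 235.3], [315.9, 223.0], [311.3, 222.1], [306.5, 234.4]]
```

Residuals are about 1–2 px. The pointer is 88 mm past the deck edge, inside the 85–110 range, and the plate offset of 4 mm gives a bridge gap of 14 mm. The predicted wing end is (327.6,307.5) against (328,307) seen. Next I'll grip the knob.

```bash
cat >> h.py <<'E'
import pickle
def pose(p,P,turn=0.):
    x,y,a=p[:3]; P=np.array(P)/1000.
    pos=np.array([x+np.cos(a)*P[0]-np.sin(a)*P[1],y+np.sin(a)*P[0]+np.cos(a)*P[1],P[2]])
    b=a-turn; return pos,np.array([[np.cos(b),np.sin(b),0],[np.sin(b),-np.cos(b),0],[0,0,-1]])
def st(robot,p,tag=""):
    s=robot.get_state();a=p[2];f=s["force"]
    e=s["ee_pos"]-[p[0],p[1],0]
    print(tag,"t%.2f"%s["time"],"tcp_s",(1000*np.array([np.cos(a)*e[0]+np.sin(a)*e[1],-np.sin(a)*e[0]+np.cos(a)*e[1],e[2]])).round(1),"f_s",np.round([np.cos(a)*f[0]+np.sin(a)*f[1],-np.sin(a)*f[0]+np.cos(a)*f[1],f[2]],1),"m",s["moment"].round(2),"open %.4f g %.1f"%(s["opening"],s["grasp_force"]),flush=True)
    return s
E
python3 - <<'E'
from rig import robot
from h import *
p=pickle.load(open("fit.pkl","rb"))
for t in(0,.5,1.1):print(robot.ik(*pose(p,(-122,-35,94),t)))
robot.move_ptp(*pose(p,(-122,-35,190))); st(robot,p)
print(robot.move_linear(pose(p,(-122,-35,94))[0],velocity=.1,threshold=8)); st(robot,p)
robot.gripper_to(0.03);st(robot,p)
robot.gripper_to(0.0);st(robot,p)
cv2.imwrite("pics/side1.png",robot.grab_frame("side")[:,:,::-1])
E
```

```text
[ 0.02223736  0.40785781  0.08877435  1.97920548 -0.05124928  0.75661985
 -0.18077733]
[ 1.83576843e-03  4.08550598e-01  1.13504662e-01  1.97990204e+00
 -6.55986270e-02  7.56563097e-01 -6.68017826e-01]
[-0.03428359  0.41029096  0.15736717  1.98113004 -0.09117327  0.75677761
 -1.24523633]
 t2.25 tcp_s [-120.7  -35.4  191. ] f_s [ 0.7 -0.2  0.6] m [-0.02 -0.01  0.  ] open 0.0942 g 0.0
False
 t3.36 tcp_s [-121.9  -35.4   94.6] f_s [0.1 0.5 0.3] m [-0.02  0.07  0.  ] open 0.0942 g 0.0
 t4.43 tcp_s [-122.  -35.   94.] f_s [-0.6  0.3  0.3] m [-0.01  0.06 -0.02] open 0.0301 g 0.0
 t4.86 tcp_s [-122.   -33.5   93.8] f_s [-0.2 12.3 10.8] m [ 0.8   2.66 -0.08] open 0.0115 g 30.0
```

Run:
```python
from rig import robot
from h import *
p=pickle.load(open("fit.pkl","rb"))
Y=-33.4
robot.move_linear(pose(p,(-122,Y,94))[0],velocity=.02);st(robot,p)
for t in np.arange(.1,1.16,.1):
    robot.move_ptp(*pose(p,(-122,Y,94),t)); robot.pause(.1); s=st(robot,p,"%.2f"%t)
    if abs(s["moment"][2])>1.2 or t>.85 and abs(s["moment"][2])>.9: break
a=s["tool_rot"];print("turn",p[2]-np.arctan2(a[1,0],a[0,0]))
cv2.imwrite("pics/side1.png",robot.grab_frame("side")[:,:,::-1])
```

```text
t5.16 tcp_s [-122.   -33.2   93.9] f_s [-0.6  0.9 -0.9] m [ 0.04  0.27 -0.06] open 0.0121 g 30.0
0.10 t5.51 tcp_s [-122.   -33.4   93.9] f_s [-0.7  0.3 -3.2] m [-0.07  0.12  0.03] open 0.0116 g 30.0
0.20 t5.86 tcp_s [-122.   -33.4   94. ] f_s [ 0.5 -1.6 -4.6] m [-0.17 -0.22  0.06] open 0.0117 g 30.0
0.30 t6.21 tcp_s [-122.1  -33.5   94. ] f_s [-0.8 -4.4 -7.2] m [-0.54 -0.66  0.18] open 0.0115 g 30.0
0.40 t6.56 tcp_s [-121.9  -33.6   94. ] f_s [-0.2 -4.1 -7.5] m [-0.4  -0.85  0.7 ] open 0.0125 g 32.3
0.50 t6.91 tcp_s [-122.   -33.6   94.1] f_s [-1.3 -4.5 -7.5] m [-0.59 -1.    0.64] open 0.0137 g 32.1
0.60 t7.26 tcp_s [-121.8  -33.7   94.1] f_s [ 0.  -5.6 -7.9] m [-0.38 -1.24  0.73] open 0.0146 g 33.3
0.70 t7.61 tcp_s [-121.9  -33.9   94.1] f_s [-0.1 -6.7 -8. ] m [-0.5  -1.52  0.65] open 0.0139 g 32.3
0.80 t7.96 tcp_s [-121.9  -34.    94.1] f_s [-0.7 -8.  -9. ] m [-0.7  -1.6   0.66] open 0.0137 g 32.8
0.90 t8.31 tcp_s [-122.   -34.1   94.1] f_s [-1.2 -8.9 -9.2] m [-0.81 -1.78  0.72] open 0.0139 g 33.4
1.00 t8.66 tcp_s [-122.1  -34.1   94.1] f_s [-1.9 -9.2 -9.5] m [-1.02 -1.88  0.73] open 0.0143 g 33.9
1.10 t9.01 tcp_s [-122.   -34.4   94.2] f_s [ -0.8 -11.  -12. ] m [-0.98 -2.39  0.61] open 0.0146 g 32.7
turn 1.0955565849599933
```

Run:
```python
from rig import robot
from h import *
p=pickle.load(open("fit.pkl","rb"))
for t in (1.2,1.3):
    robot.move_ptp(*pose(p,(-122,-33.4,94),t)); robot.pause(.2); s=st(robot,p,"%.2f"%t)
im=robot.grab_frame("wrist")[:,:,::-1]; sd=robot.grab_frame("side")[150:300,220:400,::-1]
out=np.zeros((600,800,3),np.uint8);out[:400,:640]=im;cv2.imwrite("pics/side1.png",sd)
out[250:600,380:800]=cv2.resize(sd,(420,350),interpolation=cv2.INTER_CUBIC)
cv2.imwrite("pics/w2.png",out)
```

```text
1.20 t9.51 tcp_s [-122.1  -34.5   94.2] f_s [ -2.1 -11.1 -11.6] m [-1.15 -2.48  0.99] open 0.0152 g 37.8
1.30 t9.96 tcp_s [-122.3  -34.3   94.2] f_s [-3.4 -8.5 -8.6] m [-1.36 -1.62  1.28] open 0.0166 g 45.6
```

View pics/w2.png

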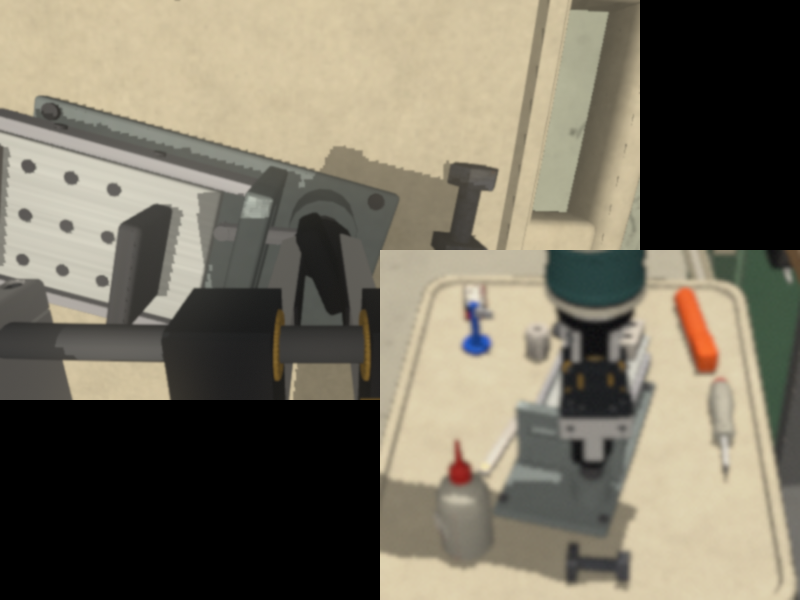

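The moment rose to 1.3 N m, well above the spring's 0.47, so the stop is reached. The picture shows the bar at (145,260), well clear of the bridge. Next I'll turn back, release, and look from above the bar.

Run:
```python
from rig import robot
from h import *
p=pickle.load(open("fit.pkl","rb"))
for t in (.9,.6,.3,.0):
    robot.move_ptp(*pose(p,(-122,-33.4,94),t)); s=st(robot,p,"%.2f"%t)
robot.gripper_to(.06); robot.pause(.3); st(robot,p)
robot.move_linear(pose(p,(-122,-33.4,200))[0],velocity=.15)
robot.gripper_to(.045)
robot.move_ptp(*pose(p,(-30,0,220),-np.pi/2)); robot.pause(.4); st(robot,p)
c=robot.camera_info("wrist");pickle.dump(c,open("w3.pkl","wb"))
cv2.imwrite("pics/w3.png",robot.grab_frame("wrist")[:,:,::-1])
# predicted pixels for guidance (plate offset 34)
print(proj(c,[pose(p,P)[0] for P in((124,45,60),(-32,30,100),(-32,-30,100),(177.8,52,60),(90,55,57),(-76,62,92))]).round(1))
```

```text
0.90 t10.50 tcp_s [-123.1  -33.3   94.1] f_s [-5.6 -2.4 -2.7] m [-1.65  0.13  0.19] open 0.0120 g 29.4
0.60 t10.87 tcp_s [-123.   -33.3   94.1] f_s [-5.5 -1.6 -2.7] m [-1.58  0.14  0.12] open 0.0119 g 29.4
0.30 t11.23 tcp_s [-123.   -33.3   94.1] f_s [-4.3 -1.3 -2.3] m [-1.58  0.01  0.1 ] open 0.0120 g 29.4
0.00 t11.60 tcp_s [-123.   -33.2   94. ] f_s [-6.1 -1.6 -2.6] m [-1.64  0.13 -0.21] open 0.0121 g 30.0
 t12.78 tcp_s [-122.   -33.4   94. ] f_s [-1.   0.5 -0.4] m [-0.02  0.   -0.02] open 0.0599 g 0.0
 t15.75 tcp_s [-30.   0. 220.] f_s [ 0.8 -0.4 -0.2] m [ 0.07 -0.09  0.01] open 0.0449 g 0.0
[[488.8 142. ]
 [316.8 165.3]
 [317.1 235.5]
 [547.6 134.6]
 [451.6 130.4]
 [262.  124.3]]
```

View pics/w3.png

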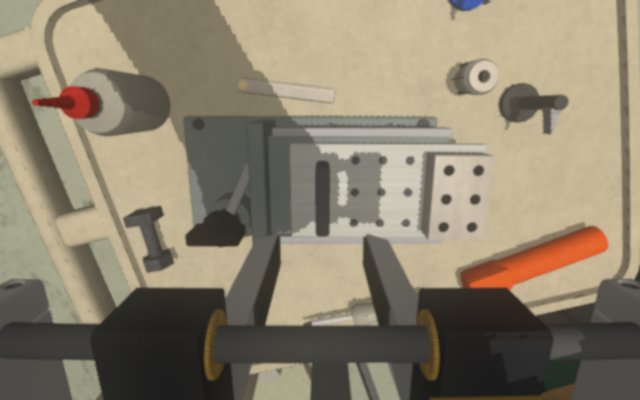

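The plate front-left corner is at (487,146), which puts the plate offset at about 33 mm, with the bar top at (322,162)–(322,235), so bar x ≈ −27 mm. The knob wing at (220,235) is back at rest along the stand. The dark pointer's foot is at (518,103) and its steel tip ends near (550,131), about 2 px further out than predicted. Next I'll grip the bar and slide most of the way.

Run:
```python
from rig import robot
from h import *
p=pickle.load(open("fit.pkl","rb"))
x=-27
robot.move_ptp(*pose(p,(x,0,130),-np.pi/2)); st(robot,p)
print(robot.move_linear(pose(p,(x,0,84))[0],velocity=.06,threshold=8)); s=st(robot,p)
if s["ee_pos"][2]<.09:
    robot.gripper_to(0.0); robot.pause(.2); s=st(robot,p,"gripped")
    e=s["ee_pos"]-[p[0],p[1],0]; x=1000*(np.cos(p[2])*e[0]+np.sin(p[2])*e[1])
    if .009<s["opening"]<.015:
        robot.move_linear(pose(p,(x+25,0,83.7))[0],velocity=.03); st(robot,p)
        robot.move_linear(pose(p,(x+50,0,83.7))[0],velocity=.03); robot.pause(.4); st(robot,p)
        c=robot.camera_info("wrist");pickle.dump(c,open("w4.pkl","wb"))
        im=robot.grab_frame("wrist")[:,:,::-1];cv2.imwrite("pics/w4.png",im)
        tcp=robot.get_state()["ee_pos"]
        print(proj(c,[pose(p,P)[0] for P in((179,52,60),(90,48,57))]).round(1))
        cv2.imwrite("pics/w4c.png",cv2.resize(im[50:250,430:640],None,fx=3,fy=3,interpolation=cv2.INTER_CUBIC))
```

```text
t16.25 tcp_s [-2.690e+01 -1.000e-01  1.306e+02] f_s [ 0.6 -0.1  0.2] m [ 0.08 -0.09  0.01] open 0.0446 g 0.0
False
 t17.17 tcp_s [-26.9  -0.2  84.2] f_s [-0.3  0.8  0.4] m [ 0.07 -0.01  0.02] open 0.0451 g 0.0
gripped t17.98 tcp_s [-27.6  -0.1  84.1] f_s [-5.2  0.3  4. ] m [-0.96  0.46 -0.09] open 0.0117 g 30.0
 t18.93 tcp_s [-4.8 -0.3 84.1] f_s [-16.1   3.4  16. ] m [-2.9   1.55 -0.04] open 0.0116 g 30.0
 t20.32 tcp_s [19.8 -0.4 84.1] f_s [-18.2   3.2  18.4] m [-3.43  1.88 -0.05] open 0.0117 g 30.0
[[614.8 153.3]
 [448.9 159.4]]
```

View pics/w4c.png

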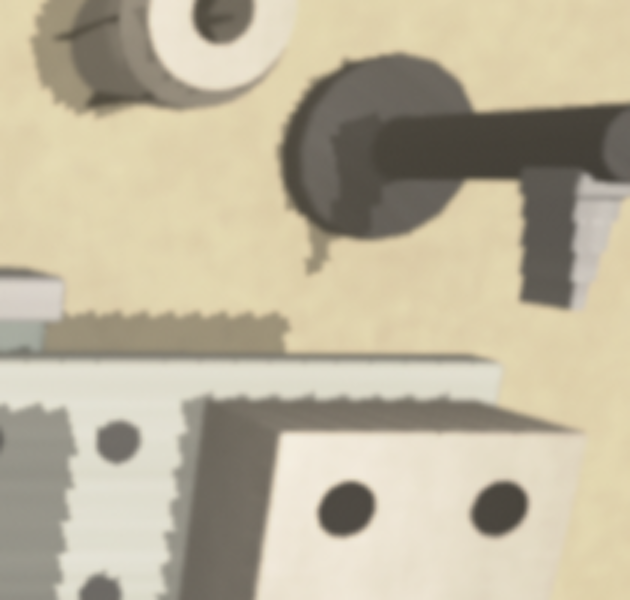

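The crop shows the plate's front-left corner at crop (500,363), which is px (596.7,171.0). The pointer's tip end is centred at crop (551,303), px (613.7,151), with its flanks spanning crop x 522–580.

Run:
```python
from rig import robot
from h import *
p=pickle.load(open("fit.pkl","rb"));c=pickle.load(open("w4.pkl","rb"))
a=p[2];q=onplane(c,[[596.7,171],[613.7,151]],.06)-[p[0],p[1],0]
X=1000*np.c_[np.cos(a)*q[:,0]+np.sin(a)*q[:,1],-np.sin(a)*q[:,0]+np.cos(a)*q[:,1]];print(X)
d=X[1,0]-X[0,0];print("d",d, "bar-based front",19.8+150)
x0=19.8+d
if 4<d<16:
    robot.move_linear(pose(p,(x0+1.5,0,84.0))[0],velocity=.015); robot.pause(.5); s=st(robot,p)
    c=robot.camera_info("wrist");pickle.dump(c,open("w5.pkl","wb"))
    im=robot.grab_frame("wrist")[:,:,::-1];cv2.imwrite("pics/w5.png",im)
    cv2.imwrite("pics/w5c.png",cv2.resize(im[110:210,540:640],None,fx=6,fy=6,interpolation=cv2.INTER_CUBIC))
```

```text
[[170.73873765  42.34044904]
 [178.10255981  53.2267533 ]]
d 7.363822160837401 bar-based front 169.8
 t21.43 tcp_s [27.6 -0.3 84.2] f_s [-8.4  0.3  5.7] m [-1.7   0.47 -0.09] open 0.0119 g 30.0
```

View pics/w5c.png

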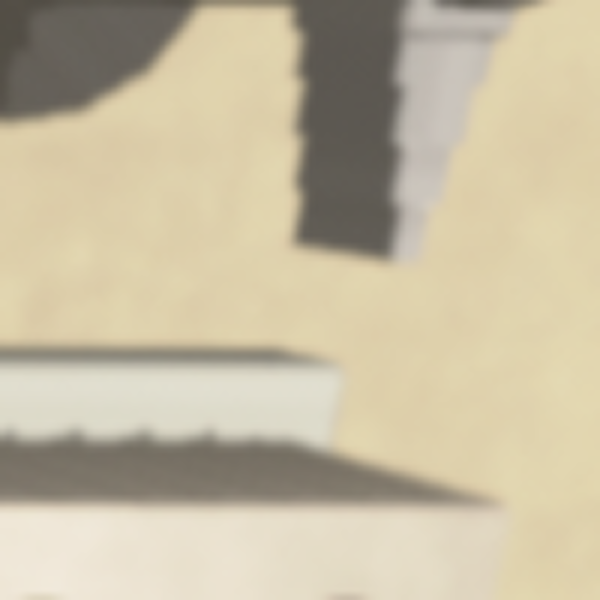

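The plate corner is now at px (597,171.2). The pointer piece shows its roughly 10 mm tall side face (crop 295–390) and a narrow top (crop 390–422), so I don't know which height to use. I'll cross-check with the post foot (same x as the tip) and with the near-overhead view w1.

Run:
```python
from rig import robot
from h import *
p=pickle.load(open("fit.pkl","rb"));c={i:pickle.load(open(f"w{i}.pkl","rb")) for i in(1,3,4,5)};c['s']=robot.camera_info("side")
a=p[2]
def f(n,i,px,z):
    q=onplane(c[i],[px],z)[0]-[p[0],p[1],0];print(n,i,z,(1000*np.array([np.cos(a)*q[0]+np.sin(a)*q[1],-np.sin(a)*q[0]+np.cos(a)*q[1]])).round(1))
f("plate corner",5,(597,171.2),.06)
f("tip top ctr",5,(607.7,153.5),.06);f("tip top ctr",5,(607.7,153.5),.065);f("tip mid",5,(599.8,152),.06)
f("foot L+20",4,(524.7,99.8),0);f("foot R-20",4,(588,95),.006)
f("tip w1",1,(344.5,42.5),.06);f("tip w1",1,(344.5,42.5),.065);f("foot w1",1,(322.5,44),.004)
f("tip w3",3,(550,131),.06);f("tip w3",3,(550,131),.065)
f("tip side",'s',(307.75,171),.06);f("tip side",'s',(307.75,171),.065);f("foot side",'s',(299.25,184.25),.003)
# segment foot in w1: dark pixels
im=cv2.imread("pics/w1.png");g=cv2.cvtColor(im,cv2.COLOR_BGR2GRAY)[25:62,300:350];m=(g<100).astype(np.uint8)
print("\n".join("".join("#" if v else "." for v in r) for r in m))
im=cv2.imread("pics/w3.png");g=cv2.cvtColor(im,cv2.COLOR_BGR2GRAY)[75:140,495:572];m=(g<115)
print("\n".join("".join("#" if v<100 else "+" if v<140 else "o" if v<165 else "." for v in r) for r in g[::2]))
```

```text
plate corner 5 0.06 [179.   42.4]
tip top ctr 5 0.06 [183.   52.1]
tip top ctr 5 0.065 [178.9  52.7]
tip mid 5 0.06 [178.4  52.8]
foot L+20 4 0 [158.9  80.2]
foot R-20 4 0.006 [198.2  83.7]
tip w1 1 0.06 [178.8  51.9]
tip w1 1 0.065 [177.9  52. ]
foot w1 1 0.004 [177.3  79.3]
tip w3 3 0.06 [179.5  55.3]
tip w3 3 0.065 [176.3  55.6]
tip side s 0.06 [173.5  52.2]
tip side s 0.065 [166.6  50.4]
foot side s 0.003 [173.2  80.1]
..................................................
..................................................
..................................................
..................................................
..................................................
...................########.......................
................###########.......................
..............#########.##........................
.............#########..#.........................
............#############.........................
............#############.........................
...........##############.........................
..........###############.........................
..........
[... 3087 characters left out ...]
.........o+++oo.....ooo.......................o+######++o...................
..........oo++o................................o+######++o...................
..........o+oo.................................o+######+o....................
..........ooo..................................o++#####++o...................
...............................................o+######++o...................
...............................................oo+++++++o....................
.............................................................................
.............................................................................
.............................................................................
```

The independent estimates agree. The tip is at 178.4 mm in w5, the foot centre at 178.5, and w1 gives 178. The plate front is at 179.0, so it is within about 1 mm. The grip is 30 N and the plate is pressed lightly flat, so I'm handing in.

Run:
```python
from rig import robot
from h import *
st(robot,pickle.load(open("fit.pkl","rb")))
print(robot.sign_off())
```

```text
t21.48 tcp_s [27.6 -0.4 84.2] f_s [-7.5 -0.3  6.2] m [-1.71  0.54 -0.07] open 0.0117 g 30.0
the job is handed in; nothing more can be done
None
```

I handed the job in at 21.5 s, with no verdict shown: the knob was turned to its stop and sprang back, and the plate is held still at 30 N, its front edge measured within about 1 mm of the pointer tip.

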